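Lock the trimming jig's hold-down bar with its pin

TASK

A teal colander is waiting in the blue tilted trimming jig: swing the jig's yellow hold-down bar (it has a black knob) over the colander's rim until it meets its stop in the clevis. Then take the red-headed pin from its holder and push it through the clevis and the bar until its collar sits on the clevis, and let go. Leave the black-headed pin and the other things on the bench where they are.

Things in the scene. Friction and masses are not known exactly. Their poses are not given: they have to be found in the camera images.
- jig: Trimming jig, fixed to the bench: grey base 300 x 300 x 12 mm under a blue deck 300 x 300 mm that slopes at 30 deg, rising to the robot's left (lower edge 32 mm above the bench, upper edge 182 mm). Carries the teal colander, the clevis and the bar. Origin under the centre of the base; x level, in the uphill direction, y toward the robot.
- clevis_hole (a point): Upper mouth centre of the steel clevis hole. x up the deck's slope, y level, toward the robot, z square to the deck (30 deg from vertical, leaning downhill); hole runs along -z. Two ears 44 x 40 mm with 17 mm holes: z 0 to -12 and -32 to -44 mm; the bar goes between (z -16 to -28, also a 17 mm hole), entering from +y; a web closes -y. Deck at z -62.
- bar_knob (a point): Top centre of the upright round black knob (dia 20 mm, 45 mm long) near the free end of the yellow bar, square to the deck, 200 mm from the pivot. With the bar closed it is 60 mm down the slope from clevis_hole, its top 29 mm above it. Axes turn with the bar: x along the bar toward the pivot, z along the knob, outward.
- colander_top (a point): Centre of the top of the jigged colander (teal, rim down on a 26 mm disc, rim dia 190, dome dia 164, 89 mm high, part of the jig); axes as clevis_hole. Its axis stands 80 mm up the slope and 102 mm to -y of clevis_hole; this top is 53 mm above it in z.
- bar_pivot (a point): Pivot of the bar, on the deck at the bar's underside; same axes as clevis_hole. The bar turns about the z axis here.
- bar (a joint): Hold-down bar (yellow, 230 mm long, 26 mm wide, 12 mm thick; its hole 140 mm from the pivot), rad: 0 = closed against its stop with the holes in line, grows as the free end swings out over the deck's +y side, toward the robot, 1.0 at most. It turns with some friction (about 1.5 N at the knob) and stays where it is left.
- holder: Aluminium pin holder, fixed: block 170 x 56 x 64 mm with two upright 18 mm holes, 55 mm either side of its centre along its long x axis. Origin under its centre.
- red_pin: Red-headed lock pin, loose, about 140 g: steel shank dia 14 x 60 mm with tapered tip, steel collar dia 30 x 5 mm, red round grip dia 24 x 45 mm (110 mm in all). Origin at the tip of the shank, z along the pin to the head: collar underside at z = 60 mm, grip from 65 to 110 mm. Stands head up in one of the holder's holes, collar on the block.
- black_pin: Black-headed pin for another jig, same shape and axes, in the holder's other hole. To be left alone.
- spare_colander: Loose teal colander standing rim down on the bench, rim dia 190 mm, 89 mm high. Origin under its centre. To be left alone.
- tape_dispenser: Blue tape dispenser with a tan roll, 180 x 60 mm, 112 mm high, origin under its centre, x along its length. To be left alone.
- scraper: Yellow-handled scraping tool 170 mm long lying on the bench, x along it. To be left alone.

How it is judged:
By the outcome, as a careful person would: the job done as asked, in the order asked, and still so for the second after the job is handed in, with the robot touching nothing.
It also fails if it takes over 54 s, if anything falls off the work surface, if the arm or the gripper's body presses on something with over 40 N, if the wrist force passes 120 N, or if a joint passes its speed limit or range.

ROBOT

A 7-joint arm with a two-finger parallel gripper is mounted at the origin on the work surface. World frame = base frame: x ahead of the robot, y to its left, z up, the work surface at z = 0. Lengths are in m, angles in rad, forces in N, time in s.
With the tool pointing down it reaches from about 0.4 to 0.875 m from the base axis. Payload 6.5 kg.
Tool frame: the origin (TCP) lies midway between the tips of the shut fingers; the grasp point (between the pads) lies 19 mm behind it (arm.pinch_z is the distance from the TCP to the grasp point, in m); z points along the fingers, y is the line along which they close (so a half turn about z gives the same grasp; the last joint's range is limited). The gripper opens to 85 mm and grips with 20 to 120 N. Pads are 22 mm wide; open, the fingers measure 114 mm over their backs; the gripper's body (76 mm by 85 mm) begins 54 mm behind the grasp point. The pads swing forward as they close: fully open they stand 13 mm farther back than shut.
Start: joints at [1.158, 0.536, -0.004, 1.538, 0.003, 1.067, -0.071], TCP at [0.221, -0.611, 0.231] pointing down, gripper open.
Joint ranges: [-2.7, 2.7], [-0.37, 2.16], [-1.27, 1.26], [0.24, 2.4], [-1.31, 4.45], [0.19, 1.91], [-2.76, 2.76]. Speed limits (rad/s): [2.39, 2.39, 3.14, 3.14, 3.14, 3.14, 3.14].

INTERFACE

Orientations are given as a unit quaternion [x, y, z, w].
In Python, from workcell import arm gives the robot as it stands. The module is installed in compiled form; this text tells all that it offers.
- The arm moves only by the tool arm_command, never from a script. Its argument "moves" is a list of rows, each an object of numbers: "tx", "ty", "tz": the shift along the tool's x, y, z in m; "roll": the turn about the tool's z in degrees. A call has 1 to 8 rows; each row shifts and turns the commanded pose from where the row before left it, along the tool's axes as they then stand; what a row does not reach is not made up. A row lasts 1/12 s, in which the tool goes at most 41.7 mm and 7.16 degrees, less where a joint would pass 70% of its speed; a pose out of reach is approached as far as the arm can. A call with a gripper value outside its range is refused whole. "grip" is the finger opening in m, from 0 to 0.0854, set as the call begins (left out, the last holds). The fingers move at their own pace and stop on an object; "grip_force" is the grip in N (left out, the last holds). Time passes only in rows, so rows that do not move let the fingers close. It gives the time, the measured TCP pose, the force, the opening and the grip force at its end, in the units of the state.
- arm.get_obs(): the state, without advancing time (a new reading comes with each control period).
- arm.read_camera(name): name is "scene" or "side" or "wrist"; returns a dict with "color" (420x560x3 uint8, red, green, blue), "range_z" (420x560 float32, m along the optical axis (not along the pixel's ray), 0 where there is no reading), "intrinsics" (3x3 intrinsics, pixels), "origin" and "orientation" of the camera in the world. Camera axes: x right, y down, z forward; pixel columns grow to the right and rows downward; lengths in m; the calibration is good to about 2 mm. The wrist camera is an equidistant fisheye: a pixel r from the principal point sees the ray r / f radians off the axis. A picture is of the moment at which its call begins.
- arm.finish_job(): hands the job in; it is judged then, once.
The state is a dict: "time_s": time; "q": joint angles; "dq": joint speeds; "joint_torque": joint torques, N m; "tcp_pos": TCP position; "ee_rot": TCP orientation; "ft_force": force on the tool from outside, world axes, zero at the start; "torque": the same for the moment, N m; "grip_width": finger opening in m; "grip_force": force on a finger pad.
Only numpy, scipy, OpenCV 4.12 (cv2) and the standard library are available. Lean on these libraries where they do the work, as an engineer would, in place of code of your own. Each camera call takes 0.05 s, during which the arm holds its last target. There are 200 camera calls.

## Working session

There is one attempt and no reset: what is moved stays moved. The work goes in short steps, Python scripts to look and compute and a tool call to move; the robot and the scene stay as the last step left them, time stands still between calls to the robot, and variables do not carry over. Pictures are saved under pics/ and viewed, at most 10 in all, crops included, and the job is handed in when it is done.

Besides the shell and the picture viewer there is one more tool, called after "Call:" as name([rows], argument=value, ...), one row to a line, values as JSON. arm_command: Moves the arm, as the interface text tells. Its arguments: {"type":"object","properties":{"moves":{"type":"array"},"grip":{"type":"number"},"grip_force":{"type":"number"}},"required":["moves"]}

```bash
mkdir -p pics; python3 - <<'E'
from workcell import arm
import cv2, numpy as np, pickle
o=arm.get_obs(); print(o['time_s'],o['tcp_pos'],o['ee_rot'],arm.pinch_z)
D={}
for n in ("scene","side","wrist"):
    c=arm.read_camera(n); D[n]=c
    print(n,c['intrinsics'].tolist(),c['origin'],c['orientation'],(c['range_z']>0).mean())
    cv2.imwrite(f'pics/{n}0.png',c['color'][:,:,::-1])
pickle.dump(D,open('cam0.pkl','wb'))
E
```

```text
0.0 [ 0.22070277 -0.61071456  0.23041689] [ 9.85000617e-01  1.72548641e-01 -2.14082830e-04 -8.39304430e-04] 0.0187
scene [[413.1516524015406, 0.0, 280.09610196005826], [0.0, 413.1516524015406, 205.63321595197692], [0.0, 0.0, 1.0]] [1.55175592 0.58812199 0.90595152] [ 0.44956198  0.76796823 -0.38976064 -0.23707694] 0.9903103741496598
side [[380.0159625454609, 0.0, 275.0454506217245], [0.0, 380.0159625454609, 208.62198016785354], [0.0, 0.0, 1.0]] [ 0.31988165 -0.58676784  0.71313116] [ 0.88368355 -0.17966058  0.0784377  -0.42505646] 0.9960331632653061
wrist [[325.19226210127806, 0.0, 282.9127294536977], [0.0, 325.19226210127806, 206.1386064529299], [0.0, 0.0, 1.0]] [ 0.29388856 -0.58459174  0.37273525] [ 0.80869891 -0.56785126 -0.08922845  0.12485713] 0.9953358843537415
```

View pics/scene0.png

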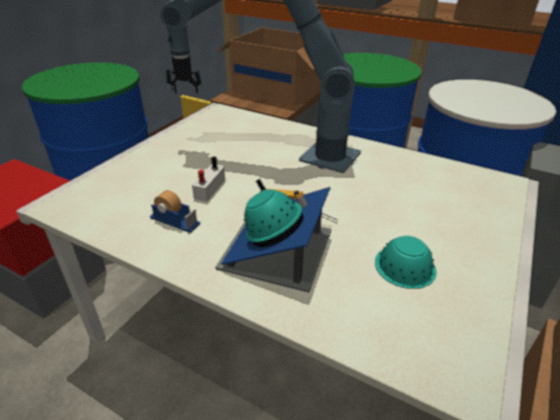

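View pics/side0.png

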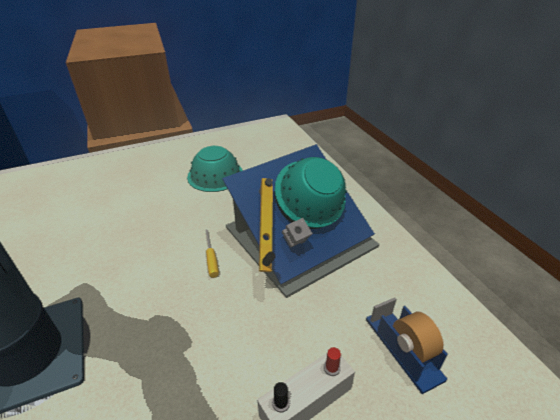

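The scene view shows the jig in the middle, with the colander at (272,215), the holder at (208,182) and the red pin at (201,175). In the side view the clevis is at (297,232). The bar runs from its pivot at (267,183) to its knob at (268,260). The red pin is at (333,357) and the black pin at (281,392).

```bash
cat > h.py <<'E'
import numpy as np, cv2, pickle
from scipy.spatial.transform import Rotation as R
def rays(c, uv):
    K=c['intrinsics']; uv=np.asarray(uv,float)
    return np.stack([(uv[...,0]-K[0,2])/K[0,0],(uv[...,1]-K[1,2])/K[1,1],np.ones(uv.shape[:-1])],-1)
def cloud(c):
    h,w=c['range_z'].shape; u,v=np.meshgrid(np.arange(w),np.arange(h))
    return (rays(c,np.stack([u,v],-1))*c['range_z'][...,None])@R.from_quat(c['orientation']).as_matrix().T+c['origin']
def onplane(c,uv,n,d):   # n.p=d
    r=rays(c,uv)@R.from_quat(c['orientation']).as_matrix().T
    return c['origin']+r*((d-c['origin']@n)/(r@n))[...,None]
def hsv(c): return cv2.cvtColor(c['color'],cv2.COLOR_RGB2HSV)
E
python3 - <<'E'
from h import *
np.set_printoptions(precision=4,suppress=True)
D=pickle.load(open('cam0.pkl','rb'))
c=D['side'];P=cloud(c);H=hsv(c)
print('table',P[200,80],P[300,500][2],P[330,250])
for n in('side','scene'):
    c=D[n];P=cloud(c);H=hsv(c)
    m=(H[...,0]>105)&(H[...,0]<125)&(H[...,1]>120)&(P[...,2]>.03)&(P[...,2]<.2)
    m&=(np.abs(P[...,0])<1.2)&(P[...,0]>.3)
    k,l,s,ce=cv2.connectedComponentsWithStats(m.astype('uint8')); 
    i=1+np.argmax(s[1:,4]); q=P[l==i]
    for _ in range(6):
        mu=q.mean(0); nn=np.linalg.svd(q-mu,full_matrices=0)[2][2]; nn*=np.sign(nn[2]); r=(q-mu)@nn; q=q[abs(r)<max(2*r.std(),.002)]
    print(n,'deck',len(q),nn,mu@nn,'tilt',np.degrees(np.arccos(nn[2])),'yaw',np.degrees(np.arctan2(-nn[1],-nn[0])),r.std(),q.min(0),q.max(0))
    hd=P@nn-mu@nn
    near=np.linalg.norm(P-mu,axis=-1)<.3
    for name,mm in (('yellow',(H[...,0]>15)&(H[...,0]<32)&(H[...,1]>120)&near&(hd>.02)),('dark',(H[...,2]<60)&near&(hd>.03)),('grey',(H[...,1]<60)&(H[...,2]>60)&near&(hd>.05)),('red',((H[...,0]<6)|(H[...,0]>174))&(H[...,1]>150)&(P[...,2]>.04)&(P[...,2]<.2)&(P[...,0]>.3)&(P[...,0]<1.2))):
        print(name,mm.sum(),P[mm].mean(0) if mm.any() else '',np.percentile(hd[mm],[5,50,95]) if mm.any() else '',np.argwhere(mm).mean(0)[::-1])
cv2.imwrite('pics/crop1.png',cv2.resize(D['side']['color'][150:420,200:400,::-1],None,fx=2.2,fy=2.2,interpolation=cv2.INTER_CUBIC))
E
```

```text
table [ 0.11    0.5215 -0.0011] -0.7446929578261349 [ 0.4424 -0.1264  0.0006]
side deck 2809 [ 0.0935 -0.4905  0.8664] 0.10775604420724932 tilt 29.957605141298835 yaw 100.78872264028509 0.0011148873560830187 [ 0.5404 -0.0574  0.0313] [0.8325 0.1133 0.1248]
yellow 1000 [0.5616 0.0055 0.1334] [0.039  0.046  0.1755] [278.841 233.406]
dark 412 [ 0.6406 -0.1627  0.0778] [0.0538 0.099  0.1411] [344.6893 293.085 ]
grey 4108 [ 0.6991 -0.1973  0.0184] [0.0515 0.0655 0.1051] [370.6015 312.8875]
red 204 [ 0.537  -0.3016  0.1045] [0.1577 0.1851 0.1916] [333.1225 358.2549]
scene deck 1637 [ 0.0958 -0.491   0.8659] 0.1093852399729355 tilt 30.015861850780194 yaw 101.03873557937635 0.00092160620482487 [ 0.5082 -0.0274  0.035 ] [0.8332 0.2546 0.1856]
yellow 108 [0.5812 0.1067 0.175 ] [0.0357 0.0454 0.0509] [292.1481 193.6667]
dark 39 [ 0.5608 -0.0161  0.1357] [0.0527 0.0678 0.0894] [262.2564 190.8974]
grey 61 [ 0.5826 -0.0011  0.1533] [0.0535 0.0778 0.1154] [262.6393 190.7049]
red 41 [ 0.5664 -0.2491  0.1027] [0.0099 0.1706 0.1878] [207.5366 181.8537]
```

View pics/wrist0.png

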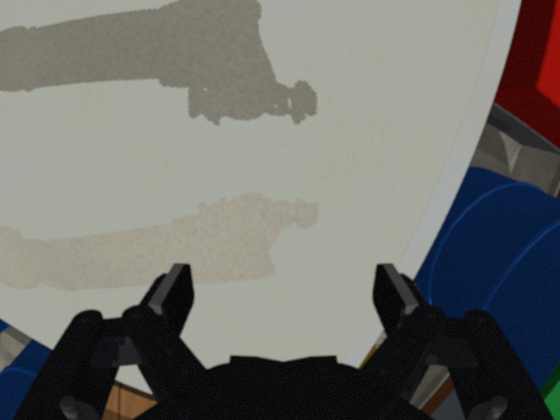

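View pics/crop1.png

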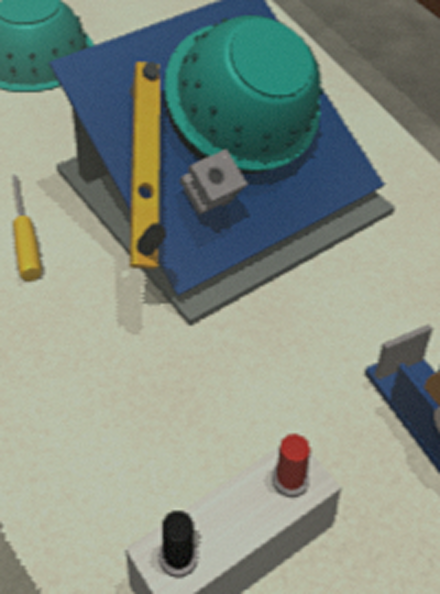

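The crop shows the clevis hole at side pixel (298,230), the bar's hole at (266,236), the pivot cap at (269,182) and the knob at (268,258). The wrist view shows only the bench and the fingers.

```bash
cat >> h.py <<'E'
yaw=np.radians(100.9); t=np.radians(30)
X=np.array([np.cos(yaw)*np.cos(t),np.sin(yaw)*np.cos(t),np.sin(t)])
N=np.array([-np.cos(yaw)*np.sin(t),-np.sin(yaw)*np.sin(t),np.cos(t)])
Y=np.cross(N,X); A=np.stack([X,Y,N],1)
E
python3 - <<'E'
from h import *
np.set_printoptions(precision=4,suppress=True)
D=pickle.load(open('cam0.pkl','rb'))
c=D['side'];P=cloud(c);H=hsv(c)
m=(H[...,0]>105)&(H[...,0]<125)&(H[...,1]>120)&(P[...,2]>.035)&(P[...,2]<.2)&(np.linalg.norm(P-[.65,.03,.1],axis=-1)<.2)
d=np.median(P[m]@N); hd=P@N-d; print('d',d, hd[m].std())
V=H[...,2].astype(int)
def blob(u,v,r,thr):
    s=V[v-r:v+r+1,u-r:u+r+1]; w=np.clip(thr-s,0,None); yy,xx=np.mgrid[v-r:v+r+1,u-r:u+r+1]
    return np.array([(w*xx).sum(),(w*yy).sum()])/w.sum()
print(V[224:238,290:307]); print(V[230:243,258:275])
h=blob(298,230,4,90); print(h)
hc=onplane(c,h,N,d+.062); print('hole',hc)
g=(H[...,1]<60)&(abs(hd-.062)<.006)&(np.linalg.norm(P-hc,axis=-1)<.05)
L=(P[g]-hc)@A; print('top face',g.sum(),L.min(0),L.max(0),np.median(hd[g]))
b=blob(266,236,4,90); bh=onplane(c,b,N,d+.046); piv=hc+A@[.14,0,-.028]
e=(bh-piv)@A; print('barhole',b,e,'R',np.hypot(e[0],e[1]),'ang',np.arctan2(e[1],-e[0]))
a=np.arctan2(e[1],-e[0])
kt=piv+A@[-.2*np.cos(a),.2*np.sin(a),.057]; print('knob top pred',kt,'piv',piv)
k=(V<70)&(np.linalg.norm(P-kt,axis=-1)<.07)&(hd>.052)
LK=(P[k]-piv)@A; print('knob meas local n',k.sum(),LK.mean(0),LK.min(0),LK.max(0),'axis pred',(kt-piv)@A)
# red pin
r=((H[...,0]<8)|(H[...,0]>172))&(H[...,1]>130)&(P[...,2]>.06)&(P[...,2]<.13)&(np.linalg.norm(P-[.537,-.30,.1],axis=-1)<.06)
Q=P[r]; print('red',Q.min(0),Q.max(0))
top=Q[Q[:,2]>np.percentile(Q[:,2],98)-.006]; print('top',top.mean(0))
side=Q[(Q[:,2]<.1)&(Q[:,2]>.075)][:,:2]
s=np.c_[2*side,np.ones(len(side))]; sol=np.linalg.lstsq(s,(side**2).sum(1),rcond=None)[0]; print('circ',sol[:2],np.sqrt(sol[2]+sol[:2]@sol[:2]))
# holder top edges
hm=(H[...,1]<60)&(abs(P[...,2]-.064)<.005)&(np.linalg.norm(P-[.49,-.33,.064],axis=-1)<.2)
print('holder',hm.sum(),cv2.minAreaRect((P[hm][:,:2]*1000).astype('float32')))
from scipy.optimize import least_squares
f=lambda p:np.hypot(*(side-p).T)-.012
q=least_squares(f,top.mean(0)[:2],loss='soft_l1',f_scale=.001); print('pin axis',q.x,np.abs(q.fun).mean())
E
```

```text
d 0.10847415223273635 0.0019622449348687667
[[130 128 127 131 127 131 134 129 125 126 126 125 126 129 128 128 120]
 [127 127 127 125 127 129 126 121 117 124 125 124 123 126 124 128 125]
 [130 125 126 130 120 104  93  89  91 102 113 123 123 125 125 127 130]
 [129 126 124 127 117  85  64  59  58  73  94 111 124 127 124 123 126]
 [131 128 126 122 104  77  63  63  61  58  76 101 118 122 126 124 131]
 [129 131 129 120 100  71  67  70  68  65  65  91 121 124 125 123 123]
 [116 128 128 125 107  76  68  72  71  68  68  90 116 123 129 125 128]
 [102 129 128 129 113  85  69  70  70  65  74  90 118 126 127 123 125]
 [ 89 116 129 129 126 111  78  67  69  66  83 110 124 126 126 124 125]
 [ 71 102 129 131 127 125 112  98  88  93 106 127 130 126 125 127 126]
 [ 66  81 114 126 127 128 126 128 126 122 127 130 130 127 126 124 124]
 [ 69  71  87 111 129 127 127 127 128 128 128 126 130 131 128 130 126]
 [ 71  69  67  99 130 127 125 126 128 127 125 128 130 132 132 113  97]
 [ 70  66  64  81 115 131 126 126 125 126 129 131 128 116  99  83  64]]
[[ 96  87 121 168 179 179 180 177 178 178 177 179 182 157  88
[... 885 characters left out ...]
le [ 0.6102 -0.0029  0.1286]
top face 328 [-0.0234 -0.0284 -0.006 ] [0.0214 0.0192 0.0031] 0.06186089252569241
barhole [265.3442 236.7788] [-0.1208  0.0723  0.012 ] R 0.14075895663340832 ang 0.5396871528787375
knob top pred [ 0.5172 -0.0634  0.1379] piv [0.5846 0.1299 0.1743]
knob meas local n 113 [-0.1739  0.1042  0.0463] [-0.1822  0.0919  0.0182] [-0.1638  0.1105  0.0593] axis pred [-0.1716  0.1028  0.057 ]
red [ 0.5285 -0.3098  0.0712] [ 0.5496 -0.2871  0.1159]
top [ 0.5387 -0.2989  0.1133]
circ [ 0.5394 -0.2988] 0.010178958168630146
holder 2551 ((542.02001953125, -303.1620178222656), (286.61370849609375, 68.79931640625), 4.577276229858398)
pin axis [ 0.5408 -0.2972] 0.0005270910202457652
```

Call:
arm_command([
  {"roll":-7,"tz":-0.005},
  {"roll":-7,"tz":-0.005},
  {"roll":-7,"tz":-0.005},
  {"roll":-7,"tz":-0.005},
  {"roll":-7},
  {"roll":-7},
  {"roll":-7},
  {"roll":-7},
], grip=0.04)

```text
$.moves[0]: bad value
```

```bash
cat >> h.py <<'E'
HC=np.array([.6102,-.0029,.1286])
def knob(a,x=0,y=0,z=0): return HC+A@[.14-.2*np.cos(a)+x,.2*np.sin(a)+y,z]
def to(o,target):
    M=R.from_quat(o['ee_rot']).as_matrix(); return M.T@(np.asarray(target)-o['tcp_pos'])
def st(o):
    x=R.from_quat(o['ee_rot']).as_matrix(); 
    print('t',o['time_s'],'tcp',o['tcp_pos'].round(4),'yaw',np.degrees(np.arctan2(x[1,0],x[0,0])).round(2),'tilt',np.degrees(np.arccos(-x[2,2])).round(2),'F',np.round(o['ft_force'],1),'w',round(o['grip_width'],4),'q',np.round(o['q'],2))
E
python3 - <<'E'
from h import *
from workcell import arm
o=arm.get_obs(); st(o)
t=knob(.54,-.005,0,0)
print('knob',t,to(o,t))
# tape dispenser extents, black pin in side view
D=pickle.load(open('cam0.pkl','rb'));c=D['side'];P=cloud(c)
for z in (.02,.06,.09):
    m=(P[...,2]>z)&(np.abs(P[...,0]-.7)<.16)&(P[...,1]<-.12)&(P[...,1]>-.4)&(P[...,0]>.57)
    print(z,P[m].min(0),P[m].max(0))
E
```

```text
t 0.15 tcp [ 0.2207 -0.6109  0.2306] yaw 19.87 tilt 0.08 F [ 0.7  0.3 -0.1] w 0.0855 q [ 1.16  0.54 -0.    1.54  0.    1.07 -0.07]
knob [ 0.51521206 -0.05341929  0.11032913] [ 0.46642539 -0.42402287  0.1208038 ]
0.02 [ 0.57009294 -0.36097426  0.02001054] [ 0.74825402 -0.21000499  0.11388863]
0.06 [ 0.57009294 -0.36025473  0.06002421] [ 0.74825402 -0.21000499  0.11388863]
0.09 [ 0.69083942 -0.34760973  0.09001173] [ 0.74077182 -0.27261744  0.11388863]
```

Call:
arm_command([
  {"tx":0,"ty":0,"tz":-0.005,"roll":-7},
  {"tx":0,"ty":0,"tz":-0.005,"roll":-7},
  {"tx":0,"ty":0,"tz":-0.005,"roll":-7},
  {"tx":0,"ty":0,"tz":-0.005,"roll":-7},
  {"tx":0,"ty":0,"tz":0,"roll":-7},
  {"tx":0,"ty":0,"tz":0,"roll":-7},
  {"tx":0,"ty":0,"tz":0,"roll":-7},
  {"tx":0,"ty":0,"tz":0,"roll":-7},
], grip=0.04)

```text
time_s: 0.82
tcp_pos: [0.2208, -0.6111, 0.251]
ee_rot: [0.787, 0.617, 0.0, -0.0]
ft_force: [-0.5, 0.3, 0.2]
grip_width: 0.0401
grip_force: 0.0
```

Call:
arm_command([
  {"tx":0,"ty":0,"tz":0,"roll":-6.2},
  {"tx":0,"ty":0,"tz":0,"roll":-6.2},
  {"tx":0,"ty":0,"tz":0,"roll":-6.2},
  {"tx":0,"ty":0,"tz":0,"roll":-6.2},
  {"tx":0.015,"ty":0.012,"tz":0,"roll":0},
  {"tx":0.03,"ty":0.024,"tz":0,"roll":0},
  {"tx":0.03,"ty":0.024,"tz":0,"roll":0},
  {"tx":0.03,"ty":0.024,"tz":0,"roll":0},
])

```text
time_s: 1.48
tcp_pos: [0.2842, -0.4911, 0.2508]
ee_rot: [0.639, 0.769, 0.0, -0.0]
ft_force: [0.7, 0.2, -0.1]
grip_width: 0.0401
grip_force: 0.0
```

Call:
arm_command([
  {"tx":0.03,"ty":0.024,"tz":0,"roll":0},
  {"tx":0.03,"ty":0.024,"tz":0,"roll":0},
  {"tx":0.03,"ty":0.024,"tz":0,"roll":0},
  {"tx":0.03,"ty":0.024,"tz":0,"roll":0},
  {"tx":0.03,"ty":0.024,"tz":0,"roll":0},
  {"tx":0.03,"ty":0.024,"tz":0,"roll":0},
  {"tx":0.03,"ty":0.024,"tz":0,"roll":0},
  {"tx":0.03,"ty":0.024,"tz":0,"roll":0},
])

```text
time_s: 2.15
tcp_pos: [0.4286, -0.2195, 0.2513]
ee_rot: [0.638, 0.77, -0.0, 0.0]
ft_force: [-0.1, -0.2, 0.1]
grip_width: 0.0399
grip_force: 0.0
```

```bash
python3 - <<'E'
from h import *
from workcell import arm
o=arm.get_obs(); st(o)
t=knob(.54,-.005,0,0)
print('knob',t,to(o,t))
E
```

```text
t 2.15 tcp [ 0.4286 -0.2195  0.2513] yaw 100.66 tilt 0.02 F [-0.1 -0.2  0.1] w 0.0399 q [ 0.83  0.27 -0.52  1.93  0.16  0.99  0.42]
knob [ 0.51521206 -0.05341929  0.11032913] [0.14721206 0.11586916 0.14091583]
```

Call:
arm_command([
  {"tx":0.0294,"ty":0.0232,"tz":0.005,"roll":0},
  {"tx":0.0294,"ty":0.0232,"tz":0.005,"roll":0},
  {"tx":0.0294,"ty":0.0232,"tz":0.01,"roll":0},
  {"tx":0.0294,"ty":0.0232,"tz":0.01,"roll":0},
  {"tx":0.0294,"ty":0.0232,"tz":0.01,"roll":0},
  {"tx":0,"ty":0,"tz":0.02,"roll":0},
  {"tx":0,"ty":0,"tz":0,"roll":0},
])

```text
time_s: 2.73
tcp_pos: [0.5137, -0.0523, 0.1884]
ee_rot: [0.636, 0.771, -0.001, -0.002]
ft_force: [-1.3, -0.9, -0.6]
grip_width: 0.0399
grip_force: 0.0
```

```bash
python3 - <<'E'
from h import *
from workcell import arm
o=arm.get_obs(); st(o)
t=knob(.54,-.005,0,0)
print('knob',t,to(o,t))
c=arm.read_camera('wrist'); pickle.dump(c,open('w1.pkl','wb'))
cv2.imwrite('pics/w1.png',c['color'][:,:,::-1])
E
```

```text
t 2.7333 tcp [ 0.5137 -0.0523  0.1884] yaw 100.96 tilt 0.28 F [-1.3 -0.9 -0.6] w 0.0399 q [ 0.47  0.43 -0.57  1.9   0.29  0.9  -0.05]
knob [ 0.51521206 -0.05341929  0.11032913] [-0.00154777  0.00163014  0.07806607]
```

View pics/w1.png

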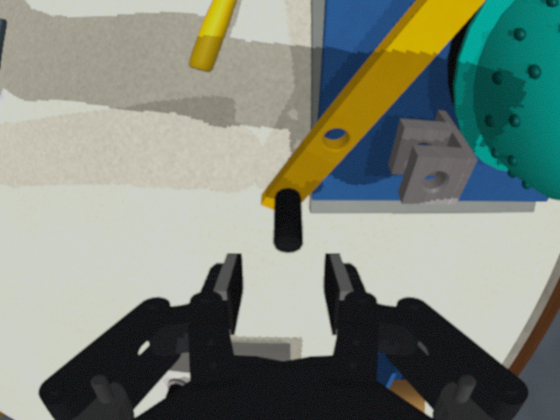

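The wrist view shows the knob's top at (288,238), centred between the finger pads at 242 and 325. The clevis hole is at (434,181). I'll descend and swing the bar.

Call:
arm_command([
  {"tx":0,"ty":0,"tz":0.015,"roll":0},
  {"tx":0,"ty":0,"tz":0.02,"roll":0},
  {"tx":0,"ty":0,"tz":0.02,"roll":0},
  {"tx":0,"ty":0,"tz":0.02,"roll":0},
  {"tx":0,"ty":0,"tz":0,"roll":0},
])

```text
time_s: 3.2
tcp_pos: [0.5126, -0.0568, 0.114]
ee_rot: [0.639, 0.769, -0.002, -0.002]
ft_force: [-0.1, 0.7, -1.0]
grip_width: 0.0403
grip_force: 0.0
```

```bash
python3 - <<'E'
from h import *
from workcell import arm
o=arm.get_obs(); st(o)
for a,y in ((.54,-.01),(.4,-.01),(.27,-.01),(.13,-.01),(0,-.01)):
    print(a,to(o,knob(a,-.005,y,0)).round(4))
E
```

```text
t 3.2 tcp [ 0.5126 -0.0568  0.114 ] yaw 100.54 tilt 0.3 F [-0.1  0.7 -1. ] w 0.0403 q [ 0.42  0.54 -0.51  1.95  0.37  0.75 -0.12]
0.54 [0.0029 0.0132 0.0036]
0.4 [-0.0079  0.0382  0.0098]
0.27 [-0.0151  0.0628  0.014 ]
0.13 [-0.0198  0.0903  0.0166]
0 [-0.0211  0.1162  0.0173]
```

Call:
arm_command([
  {"tx":0.002,"ty":0.013,"tz":0.002,"roll":0},
  {"tx":-0.005,"ty":0.0125,"tz":0.004,"roll":0},
  {"tx":-0.005,"ty":0.0125,"tz":0.003,"roll":0},
  {"tx":-0.004,"ty":0.0125,"tz":0.003,"roll":0},
  {"tx":-0.003,"ty":0.0125,"tz":0.002,"roll":0},
  {"tx":-0.003,"ty":0.0135,"tz":0.0015,"roll":0},
  {"tx":-0.002,"ty":0.0135,"tz":0.001,"roll":0},
  {"tx":-0.001,"ty":0.01,"tz":0.0005,"roll":0},
])

```text
time_s: 3.87
tcp_pos: [0.6179, -0.0594, 0.1007]
ee_rot: [0.639, 0.769, -0.0, 0.0]
ft_force: [-1.9, -1.5, 0.0]
grip_width: 0.04
grip_force: 0.8
```

Call:
arm_command([
  {"tx":0,"ty":0.007,"tz":0,"roll":0},
  {"tx":0,"ty":0.005,"tz":0,"roll":0},
  {"tx":0,"ty":0.003,"tz":0,"roll":0},
  {"tx":0,"ty":0,"tz":0,"roll":0},
])

```text
time_s: 4.2
tcp_pos: [0.6313, -0.0553, 0.0998]
ee_rot: [0.639, 0.77, -0.001, -0.0]
ft_force: [-4.1, -2.7, 1.6]
grip_width: 0.0396
grip_force: 1.8
```

```bash
python3 - <<'E'
from h import *
from workcell import arm
o=arm.get_obs(); st(o)
print(to(o,knob(0,-.005,-.01,0)).round(4))
E
```

```text
t 4.2 tcp [ 0.6313 -0.0553  0.0998] yaw 100.64 tilt 0.12 F [-4.1 -2.7  1.6] w 0.0396 q [ 0.34  0.72 -0.47  1.65  0.4   0.87 -0.11]
[-0.0008 -0.0008  0.0037]
```

Call:
arm_command([
  {"tx":0,"ty":0.0015,"tz":0,"roll":0},
  {"tx":0,"ty":0.0015,"tz":0,"roll":0},
  {"tx":0,"ty":0,"tz":0,"roll":0},
])

```text
time_s: 4.45
tcp_pos: [0.6313, -0.0552, 0.0992]
ee_rot: [0.639, 0.77, -0.003, -0.002]
ft_force: [-10.6, -2.3, 7.4]
grip_width: 0.0399
grip_force: 5.7
```

Call:
arm_command([
  {"tx":0,"ty":-0.006,"tz":0,"roll":0},
  {"tx":0,"ty":-0.006,"tz":-0.003,"roll":0},
  {"tx":0,"ty":0,"tz":-0.02,"roll":0},
  {"tx":0,"ty":0,"tz":-0.03,"roll":0},
  {"tx":0,"ty":0,"tz":-0.03,"roll":0},
  {"tx":0,"ty":0,"tz":-0.03,"roll":0},
  {"tx":0,"ty":0,"tz":-0.02,"roll":0},
  {"tx":0,"ty":0,"tz":0,"roll":0},
])

```text
time_s: 5.12
tcp_pos: [0.6262, -0.0555, 0.2382]
ee_rot: [0.638, 0.77, 0.003, 0.004]
ft_force: [-0.1, 0.2, 1.0]
grip_width: 0.0399
grip_force: 0.0
```

```bash
cat >> h.py <<'E'
def wproj(c,p):   # fisheye projection
    q=(np.asarray(p)-c['origin'])@R.from_quat(c['orientation']).as_matrix(); K=c['intrinsics']
    th=np.arctan2(np.hypot(q[...,0],q[...,1]),q[...,2]); ph=np.arctan2(q[...,1],q[...,0])
    return np.stack([K[0,2]+K[0,0]*th*np.cos(ph),K[1,2]+K[1,1]*th*np.sin(ph)],-1)
def wplane(c,uv,n,d):
    K=c['intrinsics']; e=(np.asarray(uv,float)-[K[0,2],K[1,2]])/K[0,0]; th=np.hypot(*e); ph=np.arctan2(e[1],e[0])
    r=R.from_quat(c['orientation']).as_matrix()@[np.sin(th)*np.cos(ph),np.sin(th)*np.sin(ph),np.cos(th)]
    return c['origin']+r*(d-c['origin']@n)/(r@n)
E
python3 - <<'E'
from h import *
from workcell import arm
np.set_printoptions(precision=4,suppress=True)
o=arm.get_obs(); st(o)
c=arm.read_camera('wrist'); pickle.dump(c,open('w2.pkl','wb'))
u=wproj(c,HC); print('pred hole px',u, 'cam',c['origin'])
u0,v0=np.round(u).astype(int)
s=cv2.resize(c['color'][max(v0-100,0):v0+100,max(u0-130,0):u0+130,::-1],None,fx=3,fy=3,interpolation=cv2.INTER_CUBIC)
cv2.imwrite('pics/w2.png',s); print(max(u0-130,0),max(v0-100,0))
E
```

```text
t 5.1167 tcp [ 0.6262 -0.0555  0.2382] yaw 100.69 tilt 0.58 F [-0.1  0.2  1. ] w 0.0399 q [ 0.39  0.55 -0.54  1.58  0.31  1.09 -0.04]
pred hole px [273.7429 135.5391] cam [0.6104 0.0207 0.3803]
144 36
```

View pics/w2.png

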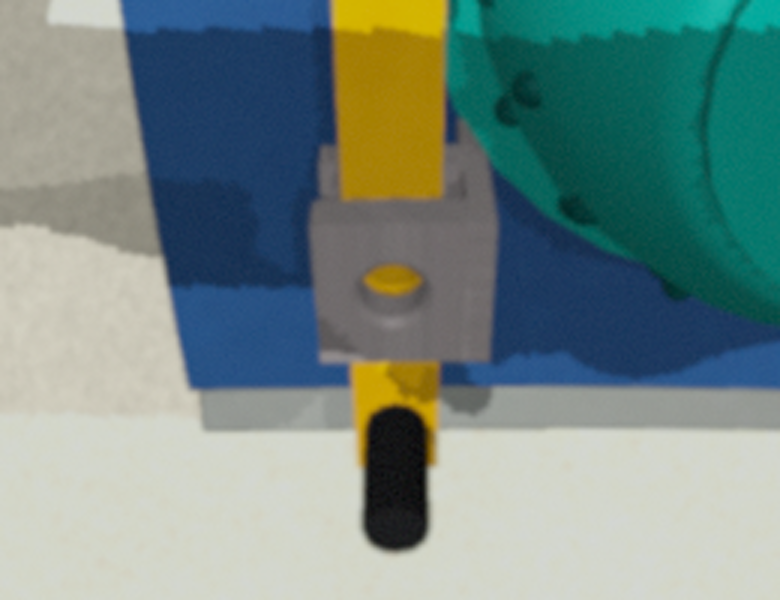

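The bar is closed: it runs through the clevis with its knob in line below, and the bar's yellow shows through the hole. The mouth centre is at crop (393,294), wrist pixel (275,134), against the predicted (273.7,135.5).

```bash
python3 - <<'E'
from h import *
from workcell import arm
np.set_printoptions(precision=4,suppress=True)
o=arm.get_obs(); c=pickle.load(open('w2.pkl','rb'))
p=wplane(c,(275,134),N,HC@N); print('wrist hole',p,'diff local mm',(p-HC)@A*1e3)
g=np.array([.540,-.298,.064+.030-.0187]); print('to above pin',to(o,g+[0,0,.12]).round(4),'grasp',g)
D=pickle.load(open('cam0.pkl','rb'));k=D['side'];P=cloud(k);H=hsv(k)
# pin axis via ray through head-top centre on plane z=.114 (side)
r=((H[...,0]<8)|(H[...,0]>172))&(H[...,1]>130)&(np.linalg.norm(P-[.537,-.30,.1],axis=-1)<.06)&(P[...,2]>.108)
uv=np.argwhere(r).mean(0)[::-1]; print(uv,onplane(k,uv,np.array([0,0,1.]),.1135))
E
```

```text
wrist hole [ 0.6109 -0.0015  0.1293] diff local mm [ 1.4492 -0.9905 -0.    ]
to above pin [-0.2222 -0.1286  0.0397] grasp [ 0.54   -0.298   0.0753]
[333.6642 354.0365] [ 0.5384 -0.2994  0.1135]
```

Call:
arm_command([
  {"tx":-0.022,"ty":-0.0128,"tz":0,"roll":0},
  {"tx":-0.033,"ty":-0.0193,"tz":0,"roll":0},
  {"tx":-0.033,"ty":-0.0193,"tz":0,"roll":0},
  {"tx":-0.033,"ty":-0.0193,"tz":0.005,"roll":0},
  {"tx":-0.033,"ty":-0.0193,"tz":0.01,"roll":0},
  {"tx":-0.033,"ty":-0.0193,"tz":0.01,"roll":0},
  {"tx":-0.033,"ty":-0.0193,"tz":0.01,"roll":0},
  {"tx":0,"ty":0,"tz":0.005,"roll":0},
], grip=0.055)

```text
time_s: 5.83
tcp_pos: [0.5317, -0.3062, 0.1896]
ee_rot: [0.643, 0.766, -0.003, -0.001]
ft_force: [-1.5, -1.0, -0.4]
grip_width: 0.0549
grip_force: 0.0
```

```bash
python3 - <<'E'
from h import *
from workcell import arm
np.set_printoptions(precision=4,suppress=True)
o=arm.get_obs(); st(o)
c=arm.read_camera('wrist'); pickle.dump(c,open('w3.pkl','wb'))
H=hsv(c); m=((H[...,0]<8)|(H[...,0]>172))&(H[...,1]>130)&(H[...,2]>60)
k,l,s,ce=cv2.connectedComponentsWithStats(m.astype('uint8'))
for i in range(1,k):
    if s[i,4]>60: print(s[i],ce[i])
print('pred top',wproj(c,[.5395,-.2985,.114]),'pred base',wproj(c,[.5395,-.2985,.069]),'dz',o['tcp_pos'])
print(to(o,[.5395,-.2985,.0753]))
E
```

```text
t 5.8333 tcp [ 0.5317 -0.3062  0.1896] yaw 100.0 tilt 0.39 F [-1.5 -1.  -0.4] w 0.0549 q [ 0.79  0.57 -0.48  1.65  0.31  1.    0.38]
[ 281  177   31   43 1038] [295.4701 198.2389]
pred top [296.3913 208.8797] pred base [294.5885 192.0209] dz [ 0.5317 -0.3062  0.1896]
[0.0066 0.0097 0.1142]
```

Call:
arm_command([
  {"tx":0.003,"ty":0.004,"tz":0,"roll":0},
  {"tx":0.002,"ty":0.003,"tz":0.01,"roll":0},
  {"tx":0,"ty":0,"tz":0.025,"roll":0},
  {"tx":0,"ty":0,"tz":0.03,"roll":0},
  {"tx":0,"ty":0,"tz":0.025,"roll":0},
  {"tx":0,"ty":0,"tz":0.015,"roll":0},
  {"tx":0,"ty":0,"tz":0.005,"roll":0},
  {"tx":0,"ty":0,"tz":0,"roll":0},
])

```text
time_s: 6.55
tcp_pos: [0.5436, -0.2874, 0.081]
ee_rot: [0.637, 0.771, 0.0, -0.001]
ft_force: [0.4, 0.4, 0.8]
grip_width: 0.0551
grip_force: 0.0
```

```bash
python3 - <<'E'
from h import *
from workcell import arm
o=arm.get_obs(); st(o)
print(to(o,[.5395,-.2985,.0753]).round(4))
E
```

```text
t 6.55 tcp [ 0.5436 -0.2874  0.081 ] yaw 100.84 tilt 0.15 F [0.4 0.4 0.8] w 0.0551 q [ 0.72  0.71 -0.43  1.71  0.39  0.81  0.3 ]
[-0.0101 -0.0061  0.0056]
```

Call:
arm_command([
  {"tx":-0.005,"ty":-0.003,"tz":0,"roll":0},
  {"tx":-0.005,"ty":-0.003,"tz":0.003,"roll":0},
  {"tx":0,"ty":0,"tz":0,"roll":0},
  {"tx":0,"ty":0,"tz":0,"roll":0},
])

```text
time_s: 6.88
tcp_pos: [0.5394, -0.3021, 0.08]
ee_rot: [0.639, 0.769, -0.0, 0.001]
ft_force: [0.6, -0.7, -0.4]
grip_width: 0.0554
grip_force: 0.0
```

Call:
arm_command([
  {"tx":0,"ty":0,"tz":0,"roll":0},
  {"tx":0,"ty":0,"tz":0,"roll":0},
  {"tx":0,"ty":0,"tz":0,"roll":0},
  {"tx":0,"ty":0,"tz":0,"roll":0},
  {"tx":0,"ty":0,"tz":0,"roll":0},
], grip=0.015, grip_force=25)

```text
time_s: 7.3
tcp_pos: [0.5397, -0.3008, 0.0797]
ee_rot: [0.638, 0.77, 0.0, 0.0]
ft_force: [0.1, 0.8, 3.3]
grip_width: 0.0234
grip_force: 24.5
```

```bash
python3 - <<'E'
from h import *
from workcell import arm
o=arm.get_obs(); st(o)
print(to(o,[.5395,-.2985,.0753]).round(4))
E
```

```text
t 7.3 tcp [ 0.5397 -0.3008  0.0797] yaw 100.69 tilt 0.03 F [0.1 0.8 3.3] w 0.0234 q [ 0.74  0.72 -0.43  1.71  0.39  0.81  0.32]
[0.0023 0.0002 0.0044]
```

Call:
arm_command([
  {"tx":0,"ty":0,"tz":-0.005,"roll":0},
  {"tx":0,"ty":0,"tz":-0.012,"roll":0},
  {"tx":0,"ty":0,"tz":-0.015,"roll":0},
  {"tx":0,"ty":0,"tz":-0.013,"roll":0},
  {"tx":0,"ty":0,"tz":-0.007,"roll":0},
  {"tx":0,"ty":0,"tz":0,"roll":0},
  {"tx":0,"ty":0,"tz":0,"roll":0},
])

```text
time_s: 7.88
tcp_pos: [0.5394, -0.3012, 0.1317]
ee_rot: [0.638, 0.77, -0.0, 0.0]
ft_force: [-0.2, 0.2, -1.0]
grip_width: 0.023
grip_force: 24.7
```

```bash
python3 - <<'E'
from h import *
from workcell import arm
o=arm.get_obs(); st(o)
E
```

```text
t 7.8833 tcp [ 0.5394 -0.3012  0.1317] yaw 100.66 tilt 0.04 F [-0.2  0.2 -1. ] w 0.023 q [ 0.76  0.65 -0.46  1.68  0.35  0.89  0.35]
```

Call:
arm_command([
  {"tx":-0.0065,"ty":0,"tz":0,"roll":0},
  {"tx":-0.0065,"ty":0,"tz":0.0005,"roll":0},
  {"tx":-0.0065,"ty":0,"tz":0.001,"roll":0},
  {"tx":-0.0065,"ty":0,"tz":0.001,"roll":0},
  {"tx":-0.0065,"ty":0,"tz":0.0015,"roll":0},
  {"tx":-0.0065,"ty":0,"tz":0.0015,"roll":0},
  {"tx":0,"ty":0,"tz":0,"roll":0},
])

```text
time_s: 8.47
tcp_pos: [0.5462, -0.3414, 0.125]
ee_rot: [0.639, 0.769, -0.0, 0.0]
ft_force: [0.7, 2.2, 0.6]
grip_width: 0.0235
grip_force: 24.5
```

Call:
arm_command([
  {"tx":-0.004,"ty":0,"tz":0.0012,"roll":0},
  {"tx":-0.004,"ty":0,"tz":0.0012,"roll":0},
  {"tx":-0.004,"ty":0,"tz":0.0015,"roll":0},
  {"tx":0,"ty":0,"tz":0,"roll":0},
])

```text
time_s: 8.8
tcp_pos: [0.5486, -0.3522, 0.1216]
ee_rot: [0.639, 0.77, -0.0, 0.0]
ft_force: [-1.2, 0.5, -0.2]
grip_width: 0.0235
grip_force: 24.5
```

```bash
cat >> h.py <<'E'
def pin(c,o):   # red head axis from the side camera cloud
    P=cloud(c);H=hsv(c); g=o['tcp_pos']-[0,0,-.0187]
    r=((H[...,0]<8)|(H[...,0]>172))&(H[...,1]>130)&(H[...,2]>50)&(np.linalg.norm(P-g,axis=-1)<.06)
    return P[r],r
E
python3 - <<'E'
from h import *
from workcell import arm
np.set_printoptions(precision=4,suppress=True)
o=arm.get_obs(); st(o)
for n in('side','wrist'):
    c=arm.read_camera(n); pickle.dump(c,open(n+'4.pkl','wb'))
    if n=='side':
        K=c['intrinsics']; q=R.from_quat(c['orientation']).inv().apply(o['tcp_pos']-c['origin']); u=(K[:2,:2]@(q[:2]/q[2])+K[:2,2]).astype(int)
        print(u); a=max(u[1]-90,0); s1=c['color'][a:a+150,u[0]-75:u[0]+75,::-1]; print(u[0]-75,a)
    else: s2=c['color'][130:280,205:355,::-1]
f=lambda s:cv2.resize(np.ascontiguousarray(s),(400,400),interpolation=cv2.INTER_CUBIC)
cv2.imwrite('pics/tilt.png',np.hstack([f(s1),f(s2)]))
E
```

```text
t 8.8 tcp [ 0.5486 -0.3522  0.1216] yaw 100.62 tilt 0.04 F [-1.2  0.5 -0.2] w 0.0235 q [ 0.8   0.71 -0.44  1.59  0.36  0.92  0.42]
[356 377]
281 287
```

View pics/tilt.png

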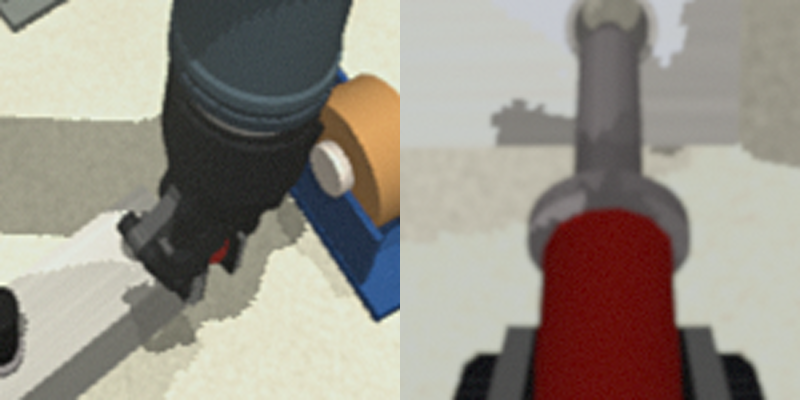

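The right half (wrist) shows the red head and collar low and the shank leaning away uphill, with its tip near (613,25) in the picture: the pin has tilted in the fingers. I'll lift it clear.

Call:
arm_command([
  {"tx":-0.003,"ty":0,"tz":-0.006,"roll":0},
  {"tx":-0.003,"ty":0,"tz":-0.02,"roll":0},
  {"tx":0,"ty":0,"tz":-0.03,"roll":0},
  {"tx":0,"ty":0,"tz":-0.03,"roll":0},
  {"tx":0,"ty":0,"tz":-0.025,"roll":0},
  {"tx":0,"ty":0,"tz":0,"roll":0},
  {"tx":0,"ty":0,"tz":0,"roll":0},
])

```text
time_s: 9.48
tcp_pos: [0.5509, -0.358, 0.2351]
ee_rot: [0.638, 0.77, -0.0, 0.002]
ft_force: [0.2, -0.1, -1.1]
grip_width: 0.0232
grip_force: 24.7
```

```bash
cat >> h.py <<'E'
HC2=HC+A@[.001,-.0007,0]
LG=.0944
def tipof(o,th,L=LG):
    M=R.from_quat(o['ee_rot']).as_matrix(); g=o['tcp_pos']-M[:,2]*.0187
    return g+L*(np.sin(th)*M[:,0]+np.cos(th)*M[:,2])
E
python3 - <<'E'
from h import *
from workcell import arm
np.set_printoptions(precision=4,suppress=True)
o=arm.get_obs(); st(o)
c=arm.read_camera('wrist'); pickle.dump(c,open('w5.pkl','wb'))
for d in (20,25,30,35): print(d,'tip',wproj(c,tipof(o,np.radians(d))),'collar bottom',wproj(c,tipof(o,np.radians(d),LG-.06)))
cv2.imwrite('pics/w5.png',cv2.resize(c['color'][80:280,180:380,::-1],(600,600),interpolation=cv2.INTER_CUBIC))
g=HC2+N*(LG+.04); print('hover',to(o,g-[0,0,.0187]))
E
```

```text
t 9.4833 tcp [ 0.5509 -0.358   0.2351] yaw 100.65 tilt 0.26 F [ 0.2 -0.1 -1.1] w 0.0232 q [ 0.83  0.59 -0.48  1.5   0.29  1.12  0.47]
20 tip [282.903 174.592] collar bottom [282.9179 236.1431]
25 tip [282.8919 164.2067] collar bottom [282.9129 232.0398]
30 tip [282.8804 153.9954] collar bottom [282.9079 228.206 ]
35 tip [282.8686 143.9854] collar bottom [282.9029 224.6716]
hover [0.2717 0.1249 0.0077]
```

View pics/w5.png

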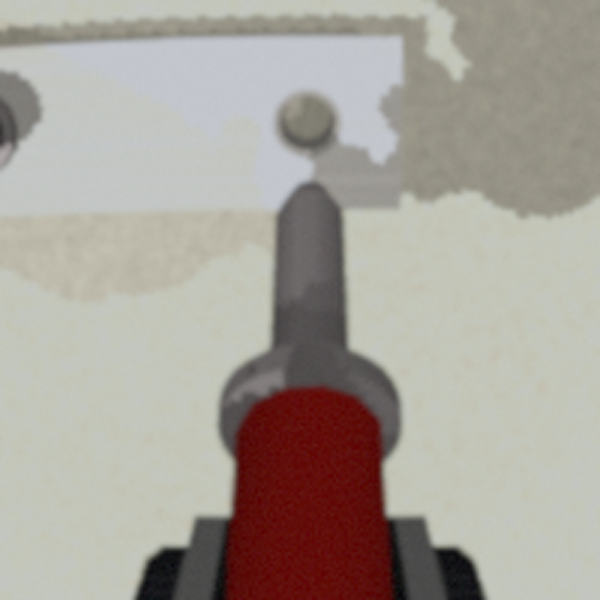

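```bash
python3 - <<'E'
from h import *
from workcell import arm
np.set_printoptions(precision=4,suppress=True)
o=arm.get_obs(); c=pickle.load(open('w5.pkl','rb'))
M=R.from_quat(o['ee_rot']).as_matrix(); f=np.linspace(0,2*np.pi,60)
for d in (28,30,32,34,36):
    t=np.radians(d); a=np.sin(t)*M[:,0]+np.cos(t)*M[:,2]; u=np.cos(t)*M[:,0]-np.sin(t)*M[:,2]
    ring=lambda L,r: wproj(c,tipof(o,t,L)+r*(np.outer(np.cos(f),u)+np.outer(np.sin(f),M[:,1])))
    rel=lambda p:[(p[:,0].min()-180)*3,(p[:,0].max()-180)*3,(p[:,1].min()-80)*3,(p[:,1].max()-80)*3]
    print(d,'tip r4',np.round(rel(ring(LG,.004))),'collar bot',np.round(rel(ring(LG-.06,.015))),'collar top',np.round(rel(ring(LG-.065,.015))))
t=np.radians(33)
# pose putting tip at HC2+N*.015 with theta 33
tip=tipof(o,t); print('to tip 30mm',M.T@(HC2+N*.03-tip),'shift N per mm',M.T@N)
E
```

```text
28 tip r4 [285. 322. 214. 244.] collar bot [215. 390. 380. 494.] collar top [213. 392. 403. 516.]
30 tip r4 [284. 322. 202. 231.] collar bot [215. 391. 377. 488.] collar top [213. 392. 401. 511.]
32 tip r4 [284. 322. 190. 219.] collar bot [214. 391. 375. 482.] collar top [212. 393. 399. 505.]
34 tip r4 [284. 322. 178. 207.] collar bot [214. 392. 373. 476.] collar top [212. 393. 398. 500.]
36 tip r4 [284. 322. 167. 195.] collar bot [213. 392. 370. 470.] collar top [211. 394. 397. 494.]
to tip 30mm [0.2719 0.1257 0.0173] shift N per mm [-0.5011  0.0022 -0.8654]
```

```bash
cat >> h.py <<'E'
def wcloud(c):
    K=c['intrinsics']; h,w=c['range_z'].shape; u,v=np.meshgrid(np.arange(w),np.arange(h))
    ex=(u-K[0,2])/K[0,0]; ey=(v-K[1,2])/K[1,1]; th=np.hypot(ex,ey)+1e-9; k=np.tan(th)/th
    return np.stack([ex*k,ey*k,np.ones_like(ex)],-1)*c['range_z'][...,None]@R.from_quat(c['orientation']).as_matrix().T+c['origin']
E
python3 - <<'E'
from h import *
from workcell import arm
from scipy.optimize import least_squares
np.set_printoptions(precision=4,suppress=True)
o=arm.get_obs(); c=pickle.load(open('w5.pkl','rb'))
M=R.from_quat(o['ee_rot']).as_matrix(); L=(wcloud(c)-o['tcp_pos'])@M   # tool frame
for r in (140,142,144,148,160,180,190,194,198,204,208,212,220,235): print(r,L[r,283])
def fit(rows,rad):
    Q=np.concatenate([L[r][np.abs(np.arange(560)-283)<(8 if rad<.01 else 9)] for r in rows]); Q=Q[Q[:,2]<.1]
    def f(p):
        a=np.array([np.tan(p[0]),p[1],1]); a/=np.linalg.norm(a); return np.linalg.norm(np.cross(Q-[p[2],p[3],0],a),axis=1)-rad
    s=least_squares(f,[.55,0,0,0],loss='soft_l1',f_scale=.0005); print(rad,np.degrees(s.x[:2]),s.x[2:],np.abs(s.fun).mean())
fit(range(152,190),.007); fit(range(214,245),.012)
E
```

```text
140 [0.0438 0.0015 0.1693]
142 [0.0552 0.0012 0.0514]
144 [0.0541 0.0012 0.05  ]
148 [0.0523 0.0012 0.0458]
160 [0.0468 0.0012 0.0354]
180 [0.0388 0.0011 0.0209]
190 [0.0352 0.0011 0.014 ]
194 [0.0337 0.0011 0.0118]
198 [ 0.036   0.0011 -0.0029]
204 [ 0.0333  0.0011 -0.0036]
208 [ 0.0311  0.0011 -0.0025]
212 [ 0.0298  0.001  -0.0043]
220 [ 0.0278  0.001  -0.0096]
235 [ 0.0243  0.001  -0.0183]
0.007 [28.2551  1.6971] [0.035  0.0009] 0.0008144521384237876
0.012 [26.8588  3.0945] [0.0455 0.002 ] 0.0006298265475720955
```

```bash
cat >> h.py <<'E'
TT=np.array([.0502,.0012,.057]); CC=np.array([.022,.0012,.004])
def need(o,pt,target):
    M=R.from_quat(o['ee_rot']).as_matrix(); return M.T@(np.asarray(target)-o['tcp_pos'])-pt
E
python3 - <<'E'
from h import *
from workcell import arm
o=arm.get_obs(); st(o)
for s in (.04,.02): print(s,need(o,TT,HC2+N*s).round(4))
E
```

```text
t 9.5333 tcp [ 0.5498 -0.3575  0.2332] yaw 100.66 tilt 0.07 F [ 0.5 -0.1 -2.5] w 0.0236 q [ 0.83  0.59 -0.48  1.5   0.29  1.12  0.47]
0.04 [0.2681 0.1246 0.0121]
0.02 [0.2781 0.1245 0.0294]
```

Call:
arm_command([
  {"tx":0.018,"ty":0.0085,"tz":0,"roll":0},
  {"tx":0.035,"ty":0.016,"tz":0,"roll":0},
  {"tx":0.038,"ty":0.0175,"tz":0,"roll":0},
  {"tx":0.038,"ty":0.0175,"tz":0,"roll":0},
  {"tx":0.038,"ty":0.0175,"tz":0,"roll":0},
  {"tx":0.038,"ty":0.0175,"tz":0.003,"roll":0},
  {"tx":0.033,"ty":0.016,"tz":0.004,"roll":0},
  {"tx":0.02,"ty":0.01,"tz":0.004,"roll":0},
], grip_force=30)

```text
time_s: 10.2
tcp_pos: [0.6201, -0.0762, 0.2205]
ee_rot: [0.636, 0.771, 0.0, -0.001]
ft_force: [0.7, -0.3, -1.2]
grip_width: 0.0235
grip_force: 29.5
```

Call:
arm_command([
  {"tx":0.01,"ty":0.004,"tz":0,"roll":0},
  {"tx":0,"ty":0,"tz":0,"roll":0},
  {"tx":0,"ty":0,"tz":0,"roll":0},
  {"tx":0,"ty":0,"tz":0,"roll":0},
])

```text
time_s: 10.53
tcp_pos: [0.6219, -0.0745, 0.2214]
ee_rot: [0.64, 0.769, -0.001, 0.0]
ft_force: [1.3, 0.4, -0.7]
grip_width: 0.0233
grip_force: 29.5
```

```bash
python3 - <<'E'
from h import *
from workcell import arm
np.set_printoptions(precision=4,suppress=True)
o=arm.get_obs(); st(o)
print('to s=.04',need(o,TT,HC2+N*.04).round(4))
c=arm.read_camera('wrist'); pickle.dump(c,open('w6.pkl','wb'))
M=R.from_quat(o['ee_rot']).as_matrix(); L=(wcloud(c)-o['tcp_pos'])@M
for r in range(130,230,6): print(r,L[r,283],end=' ')
print('hole pred',wproj(c,HC2),'tip pred',wproj(c,o['tcp_pos']+M@TT))
cv2.imwrite('pics/w6.png',cv2.resize(c['color'][80:280,180:380,::-1],(600,600),interpolation=cv2.INTER_CUBIC))
E
```

```text
t 10.5333 tcp [ 0.6219 -0.0745  0.2214] yaw 100.48 tilt 0.12 F [ 1.3  0.4 -0.7] w 0.0233 q [ 0.42  0.56 -0.53  1.59  0.32  1.08 -0.02]
to s=.04 [0.0033 0.0012 0.0006]
130 [0.0599 0.0001 0.1005] 136 [0.055  0.0001 0.1041] 142 [0.056  0.0001 0.0534] 148 [0.0533 0.0001 0.0462] 154 [0.0504 0.0001 0.0421] 160 [0.0478 0.0001 0.0364] 166 [0.0451 0.0001 0.0324] 172 [0.0428 0.0001 0.0277] 178 [0.0404 0.0001 0.0236] 184 [0.0381 0.0001 0.0197] 190 [0.0361 0.0001 0.0155] 196 [ 0.0374  0.0001 -0.0002] 202 [ 0.0353  0.0001 -0.0027] 208 [ 0.0318  0.0001 -0.0007] 214 [ 0.0301  0.0001 -0.0041] 220 [ 0.0288  0.0001 -0.0084] 226 [ 0.0266  0.0001 -0.0102] hole pred [286.0984 111.831 ] tip pred [284.7803 150.7111]
```

View pics/w6.png

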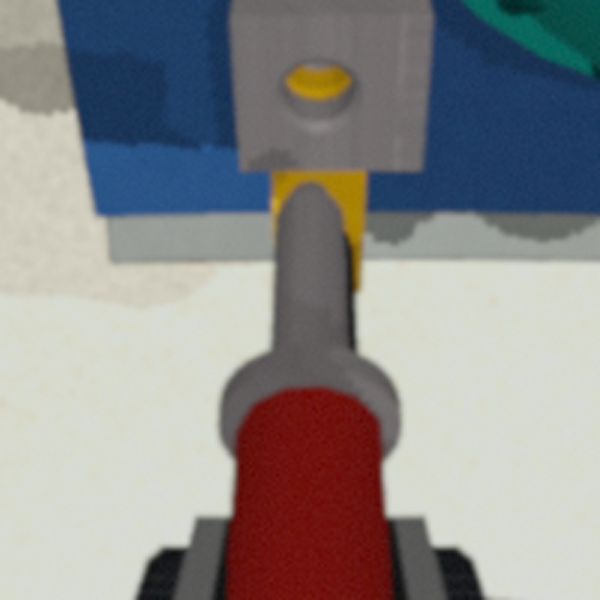

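The wrist view shows the clevis hole at crop (318,90), which matches its prediction, and the pin's tip at (311,190). They're in line to within about 2 mm sideways.

Call:
arm_command([
  {"tx":0.002,"ty":0.002,"tz":0.001,"roll":0},
  {"tx":0.005,"ty":0,"tz":0.0085,"roll":0},
  {"tx":0.005,"ty":0,"tz":0.0085,"roll":0},
  {"tx":0.004,"ty":0,"tz":0.007,"roll":0},
  {"tx":0.003,"ty":0,"tz":0.005,"roll":0},
  {"tx":0,"ty":0,"tz":0,"roll":0},
  {"tx":0,"ty":0,"tz":0,"roll":0},
  {"tx":0,"ty":0,"tz":0,"roll":0},
])

```text
time_s: 11.25
tcp_pos: [0.6211, -0.0524, 0.1921]
ee_rot: [0.638, 0.77, 0.0, 0.0]
ft_force: [0.1, -0.2, -0.9]
grip_width: 0.0231
grip_force: 29.5
```

```bash
cat >> h.py <<'E'
TT=np.array([.051,.0005,.0562]); CC=np.array([.0216,.0005,.004])
E
python3 - <<'E'
from h import *
from workcell import arm
np.set_printoptions(precision=4,suppress=True)
c=arm.read_camera('wrist'); o=arm.get_obs(); st(o)
print('to s=.005',need(o,TT,HC2+N*.005).round(4))
pickle.dump(c,open('w7.pkl','wb'))
print('hole',wproj(c,HC2))
V=c['color'].max(-1).astype(int); B=c['color'].astype(int)
for r in range(104,152,4): print(r,' '.join('%d'%x for x in V[r,266:306:2]))
cv2.imwrite('pics/w7.png',cv2.resize(c['color'][80:280,180:380,::-1],(600,600),interpolation=cv2.INTER_CUBIC))
E
```

```text
t 11.3 tcp [ 0.6212 -0.0525  0.1923] yaw 100.65 tilt 0.04 F [ 0.2 -0.1 -1.3] w 0.0228 q [ 0.38  0.59 -0.53  1.62  0.34  1.02 -0.07]
to s=.005 [-0.0018 -0.0015  0.0026]
hole [281.4181 147.3077]
104 172 173 172 172 170 171 173 172 173 172 172 171 172 171 173 172 172 170 130 96
108 130 130 129 136 138 138 141 134 126 128 127 132 135 134 134 127 123 125 108 102
112 106 106 109 108 112 109 111 108 110 109 106 107 107 106 106 105 108 106 106 108
116 108 107 106 106 108 109 109 111 112 110 107 109 107 108 105 107 105 108 108 107
120 116 117 115 114 114 115 117 118 118 119 120 117 115 116 115 115 116 116 116 113
124 115 117 117 113 112 114 118 117 117 120 120 118 118 117 114 113 116 117 116 115
128 114 115 115 115 113 114 118 118 117 118 118 116 116 117 116 114 115 115 115 114
132 114 115 116 115 113 113 118 116 115 119 120 116 116 119 115 115 114 115 116 113
136 115 115 112 106 119 138 145 151 159 156 146 124 106 111 114 112 116 117 116 116
140 111 99 127 152 153 151 147 135 126 128 141 152 153 131 93 106 115 117 115 114
144 102 91 87 107 134 129 104 101 102 105 101 107 106 89 84 95 111 116 116 116
148 107 93 87 89 90 92 101 104 105 106 102 100 99 91 94 103 113 117 114 117
```

Call:
arm_command([
  {"tx":-0.002,"ty":-0.0015,"tz":0.002,"roll":0},
  {"tx":0.0015,"ty":0,"tz":0.0035,"roll":0},
  {"tx":0.002,"ty":0,"tz":0.0035,"roll":0},
  {"tx":0.002,"ty":0,"tz":0.0035,"roll":0},
  {"tx":0.002,"ty":0,"tz":0.003,"roll":0},
  {"tx":0,"ty":0,"tz":0,"roll":0},
])

```text
time_s: 11.8
tcp_pos: [0.6177, -0.0463, 0.1755]
ee_rot: [0.638, 0.77, -0.0, -0.001]
ft_force: [-0.1, -1.4, -1.2]
grip_width: 0.0231
grip_force: 29.5
```

```bash
python3 - <<'E'
from h import *
from workcell import arm
o=arm.get_obs(); st(o)
print('to s=-.01',need(o,TT,HC2+N*-.01).round(4))
E
```

```text
t 11.8 tcp [ 0.6177 -0.0463  0.1755] yaw 100.73 tilt 0.09 F [-0.1 -1.4 -1.2] w 0.0231 q [ 0.37  0.6  -0.52  1.65  0.35  0.99 -0.08]
to s=-.01 [-0.0011  0.0009 -0.0011]
```

Call:
arm_command([
  {"tx":0.0015,"ty":0.0005,"tz":0.0035,"roll":0},
  {"tx":0.0015,"ty":0,"tz":0.0035,"roll":0},
  {"tx":0.002,"ty":0,"tz":0.0035,"roll":0},
  {"tx":0.002,"ty":0,"tz":0.0035,"roll":0},
  {"tx":0,"ty":0,"tz":0,"roll":0},
])

```text
time_s: 12.22
tcp_pos: [0.6169, -0.0395, 0.1615]
ee_rot: [0.638, 0.77, -0.0, -0.001]
ft_force: [-0.1, 0.2, -1.0]
grip_width: 0.0233
grip_force: 29.5
```

```bash
python3 - <<'E'
from h import *
from workcell import arm
o=arm.get_obs(); st(o)
print('to s=-.03',need(o,TT,HC2+N*-.03).round(4),'C to mouth',need(o,CC,HC2).round(4))
E
```

```text
t 12.2167 tcp [ 0.6169 -0.0395  0.1615] yaw 100.72 tilt 0.09 F [-0.1  0.2 -1. ] w 0.0233 q [ 0.35  0.62 -0.52  1.66  0.36  0.96 -0.1 ]
to s=-.03 [0.002  0.0004 0.0022] C to mouth [0.0164 0.0005 0.0284]
```

Call:
arm_command([
  {"tx":0.0022,"ty":0,"tz":0.0035,"roll":0},
  {"tx":0.0022,"ty":0,"tz":0.004,"roll":0},
  {"tx":0.0022,"ty":0,"tz":0.004,"roll":0},
  {"tx":0.0022,"ty":0,"tz":0.004,"roll":0},
  {"tx":0,"ty":0,"tz":0,"roll":0},
])

```text
time_s: 12.63
tcp_pos: [0.6152, -0.0308, 0.1459]
ee_rot: [0.638, 0.77, -0.0, -0.001]
ft_force: [-0.4, 0.7, -0.8]
grip_width: 0.0232
grip_force: 29.5
```

```bash
python3 - <<'E'
from h import *
from workcell import arm
o=arm.get_obs(); st(o)
print('C to mouth',need(o,CC,HC2).round(4))
E
```

```text
t 12.6333 tcp [ 0.6152 -0.0308  0.1459] yaw 100.72 tilt 0.09 F [-0.4  0.7 -0.8] w 0.0232 q [ 0.34  0.64 -0.51  1.68  0.37  0.93 -0.13]
C to mouth [0.0076 0.0005 0.0128]
```

Almost free of force so far; about 15 mm to go.

Call:
arm_command([
  {"tx":0.002,"ty":0,"tz":0.0035,"roll":0},
  {"tx":0.002,"ty":0,"tz":0.0035,"roll":0},
  {"tx":0.002,"ty":0,"tz":0.0035,"roll":0},
  {"tx":0.001,"ty":0,"tz":0.002,"roll":0},
  {"tx":0,"ty":0,"tz":0,"roll":0},
])

```text
time_s: 13.05
tcp_pos: [0.6155, -0.0267, 0.1364]
ee_rot: [0.639, 0.769, -0.001, 0.002]
ft_force: [-4.0, -5.9, 14.6]
grip_width: 0.0231
grip_force: 31.1
```

Call:
arm_command([
  {"tx":0.0005,"ty":0,"tz":0.001,"roll":0},
  {"tx":0.0005,"ty":0,"tz":0.001,"roll":0},
  {"tx":0,"ty":0,"tz":0,"roll":0},
])

```text
time_s: 13.3
tcp_pos: [0.6159, -0.0268, 0.1359]
ee_rot: [0.639, 0.769, -0.001, 0.003]
ft_force: [-8.4, -8.5, 24.7]
grip_width: 0.0233
grip_force: 32.5
```

```bash
python3 - <<'E'
from h import *
from workcell import arm
o=arm.get_obs(); st(o)
print('C to mouth',need(o,CC,HC2).round(4))
E
```

```text
t 13.3 tcp [ 0.6159 -0.0268  0.1359] yaw 100.54 tilt 0.33 F [-8.4 -8.5 24.7] w 0.0233 q [ 0.32  0.65 -0.5   1.68  0.38  0.91 -0.15]
C to mouth [ 0.0039 -0.0011  0.0026]
```

Call:
arm_command([
  {"tx":-0.001,"ty":0,"tz":-0.002,"roll":0},
  {"tx":-0.001,"ty":0.0005,"tz":-0.002,"roll":0},
  {"tx":0,"ty":0,"tz":0,"roll":0},
])

```text
time_s: 13.55
tcp_pos: [0.6156, -0.0255, 0.1366]
ee_rot: [0.638, 0.77, 0.0, 0.0]
ft_force: [-1.1, -2.6, 6.0]
grip_width: 0.0231
grip_force: 30.8
```

Call:
arm_command([
  {"tx":0,"ty":0,"tz":0,"roll":0},
  {"tx":0,"ty":0,"tz":0,"roll":0},
  {"tx":0,"ty":0,"tz":0,"roll":0},
  {"tx":0,"ty":0,"tz":0,"roll":0},
], grip=0.035)

```text
time_s: 13.88
tcp_pos: [0.6152, -0.0252, 0.1361]
ee_rot: [0.638, 0.77, -0.0, -0.0]
ft_force: [-0.2, 0.5, -0.2]
grip_width: 0.035
grip_force: 0.0
```

```bash
python3 - <<'E'
from h import *
from workcell import arm
np.set_printoptions(precision=4,suppress=True)
c=arm.read_camera('wrist'); o=arm.get_obs(); st(o); pickle.dump(c,open('w8.pkl','wb'))
P=(wcloud(c)-HC2)@A*1e3
u=int(round(wproj(c,HC2)[0]))
for r in range(150,290,5): print(r,c['color'][r,u],P[r,u].round(1))
E
```

```text
t 13.9333 tcp [ 0.6152 -0.0253  0.1361] yaw 100.69 tilt 0.03 F [ 0.3  0.4 -0.3] w 0.0351 q [ 0.32  0.65 -0.51  1.68  0.38  0.91 -0.14]
150 [171 133   6] [ 29.   -0.3 -17. ]
155 [171 132   2] [ 25.9  -0.3 -17.2]
160 [171 133   3] [ 23.2  -0.3 -16.8]
165 [152 115   6] [ 19.6  -0.2 -17.4]
170 [105 102 102] [ 21.5  -0.2 -11.6]
175 [108 102 102] [20.8 -0.2 -8.8]
180 [110 106 106] [21.2 -0.2 -5.1]
185 [112 108 108] [20.7 -0.2 -2.3]
190 [116 113 113] [18.3 -0.2 -1.5]
195 [99 96 95] [15.8 -0.2 -0.8]
200 [96 93 93] [12.7 -0.2 -0.7]
205 [96 93 93] [12.4 -0.2  2.2]
210 [93 89 90] [11.  -0.2  3.9]
215 [110  28  25] [ 9.5 -0.2  5.7]
220 [113  14   6] [ 9.7 -0.2  8.8]
225 [117  20  15] [ 9.6 -0.1 11.6]
230 [115  20  14] [ 9.5 -0.1 14.3]
235 [116  19  17] [ 8.9 -0.1 16.6]
240 [115  18  14] [ 9.3 -0.1 19.6]
245 [116  20  15] [ 9.6 -0.1 22.5]
250 [116  22  16] [ 9.8 -0.1 25.2]
255 [115  18   8] [ 9.9 -0.1 27.7]
260 [116  16   9] [ 8.8 -0.1 29.5]
265 [115  18  16] [ 9.5 -0.1 32.4]
270 [115  16   8] [ 9.8 -0.1 34.9]
275 [114  10   6] [ 8.7 -0.1 36.6]
280 [116  21  14] [ 8.7 -0.1 38.9]
285 [116  25  19] [ 9.4 -0.1 41.5]
```

The collar is seated: its underside is at about 0 mm and its top at 5 mm, and the head is square to the deck. I'll retract straight up.

Call:
arm_command([
  {"tx":0,"ty":0,"tz":0,"roll":0},
  {"tx":0,"ty":0,"tz":-0.01,"roll":0},
  {"tx":0,"ty":0,"tz":-0.02,"roll":0},
  {"tx":0,"ty":0,"tz":-0.03,"roll":0},
  {"tx":0,"ty":0,"tz":-0.03,"roll":0},
  {"tx":0,"ty":0,"tz":-0.02,"roll":0},
  {"tx":-0.02,"ty":0,"tz":0,"roll":0},
  {"tx":-0.02,"ty":-0.02,"tz":0,"roll":0},
], grip=0.05)

```text
time_s: 14.6
tcp_pos: [0.6065, -0.0663, 0.2494]
ee_rot: [0.637, 0.771, 0.003, 0.002]
ft_force: [0.1, -0.3, -0.6]
grip_width: 0.05
grip_force: 0.0
```

Call:
arm_command([
  {"tx":-0.03,"ty":-0.02,"tz":0,"roll":0},
  {"tx":-0.02,"ty":-0.01,"tz":0,"roll":0},
  {"tx":0,"ty":0,"tz":0,"roll":0},
  {"tx":0,"ty":0,"tz":0,"roll":0},
])

```text
time_s: 14.93
tcp_pos: [0.5826, -0.125, 0.2471]
ee_rot: [0.64, 0.769, -0.0, 0.0]
ft_force: [-0.1, 0.4, 0.4]
grip_width: 0.0501
grip_force: 0.0
```

```bash
python3 - <<'E'
from h import *
from workcell import arm
o=arm.get_obs(); st(o)
a=arm.read_camera('wrist')['color'][:,:,::-1]
P=None
cv2.imwrite('pics/end.png',a)
E
```

```text
t 14.9333 tcp [ 0.5826 -0.125   0.2471] yaw 100.48 tilt 0.05 F [-0.1  0.4  0.4] w 0.0501 q [ 0.53  0.48 -0.54  1.65  0.28  1.09  0.09]
```

View pics/end.png

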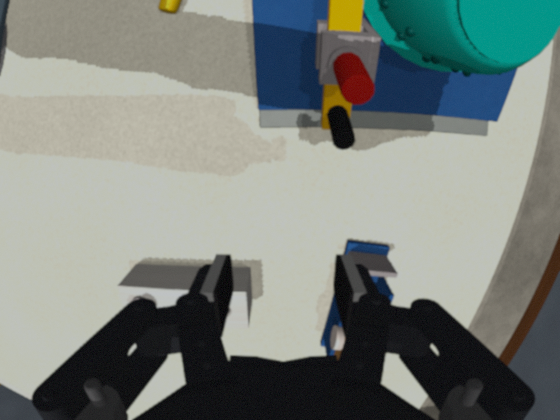

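The red pin is seated in the clevis at (352,75), the bar is closed with its knob at (341,128), and the gripper is clear.

```bash
python3 -c "
from workcell import arm
print(arm.finish_job())"
```

```text
the job is handed in; nothing more can be done
None
```

The bar is closed against its stop and the red pin is through the clevis and bar with its collar seated. The gripper let go and moved clear, and I handed the job in at about 15 s.

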